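Put the router collets back in their storage blocks

TASK

Four steel collets of different sizes stand loose on the bench after a tool change, among two clamping nuts. Put every collet back into the empty pocket of the wooden block that is bored for its size (the block already holds another of the same size), each standing upright on the pocket's floor. Leave the two nuts where they lie.

Things in the scene. Friction and masses are not known exactly. Their poses are not given: they have to be found in the camera images.
- collet_52: The largest loose collet: slitted bare steel, 52 mm across, 60 mm tall, about 350 g, standing upright on its narrow end (36 mm across). It widens as a cone up to 36 mm above its foot; from there to 3 mm below the top is the straight round collar by which it is gripped. Origin: centre of its foot; z up its axis.
- collet_41: The second largest loose collet: slitted bare steel, 41 mm across, 46 mm tall, about 200 g, standing upright on its narrow end (28 mm across). It widens as a cone up to 28 mm above its foot; from there to 3 mm below the top is the straight round collar by which it is gripped. Origin: centre of its foot; z up its axis.
- collet_33: The second smallest loose collet: slitted bare steel, 33 mm across, 40 mm tall, about 120 g, standing upright on its narrow end (21.5 mm across). It widens as a cone up to 24 mm above its foot; from there to 3 mm below the top is the straight round collar by which it is gripped. Origin: centre of its foot; z up its axis.
- collet_26: The smallest loose collet: slitted bare steel, 26 mm across, 34 mm tall, about 70 g, standing upright on its narrow end (16 mm across). It widens as a cone up to 20 mm above its foot; from there to 3 mm below the top is the straight round collar by which it is gripped. Origin: centre of its foot; z up its axis.
- pocket_52 (a point): Empty pocket for the 52 mm collet: flat-bottomed hole 56 mm wide, 20 mm deep, mouth countersunk 3 mm, dark felt floor, in a fixed brown wooden block (72 x 140 mm, 30 mm high). Point: centre of the pocket's floor, 10 mm above the bench; z up, y along the block. The block's other pocket, 68 mm off towards +y, holds a fixed collet of this size, 40 mm proud; grip along x to clear it.
- pocket_41 (a point): Empty pocket for the 41 mm collet: flat-bottomed hole 47 mm wide, 18 mm deep, mouth countersunk 3 mm, dark felt floor, in a fixed brown wooden block (63 x 122 mm, 30 mm high). Point: centre of the pocket's floor, 12 mm above the bench; z up, y along the block. The block's other pocket, 59 mm off towards +y, holds a fixed collet of this size, 28 mm proud; grip along x to clear it.
- pocket_33 (a point): Empty pocket for the 33 mm collet: flat-bottomed hole 40 mm wide, 16 mm deep, mouth countersunk 3 mm, dark felt floor, in a fixed brown wooden block (56 x 108 mm, 30 mm high). Point: centre of the pocket's floor, 14 mm above the bench; z up, y along the block. The block's other pocket, 52 mm off towards +y, holds a fixed collet of this size, 24 mm proud; grip along x to clear it.
- pocket_26 (a point): Empty pocket for the 26 mm collet: flat-bottomed hole 34 mm wide, 14 mm deep, mouth countersunk 3 mm, dark felt floor, in a fixed brown wooden block (50 x 96 mm, 30 mm high). Point: centre of the pocket's floor, 16 mm above the bench; z up, y along the block. The block's other pocket, 46 mm off towards +y, holds a fixed collet of this size, 20 mm proud; grip along x to clear it.
- nut_a: A clamping nut, a dark steel ring 60 mm across and 24 mm high with six notches, lying loose on the bench among the collets; to be left alone. Origin at the centre of its underside.
- nut_b: A clamping nut, a dark steel ring 60 mm across and 24 mm high with six notches, lying loose on the bench among the collets; to be left alone. Origin at the centre of its underside.
Not all that is in view belongs to the job. Leave any orange or yellow look-alike of the collet_33 alone.

How it is judged:
At the end, for the whole second after the job is handed in: Each of the four collets stands in the empty pocket of its own size: foot within 12 mm of the pocket's axis and less than 4 mm above its floor, upright within 0.12 rad, released and at rest (horizontal distance between collet_52 and pocket_52 below 0.012 m and z of collet_52 in the frame of pocket_52 below 0.004 m and angle between each of collet_52, collet_41, collet_33, collet_26's own z axis and vertical below 0.12 rad and linear speed of each of collet_52, collet_41, collet_33, collet_26 below 0.02 m/s and contact force between the fingers and collet_52 below 0.1 N and horizontal distance between collet_41 and pocket_41 below 0.012 m and z of collet_41 in the frame of pocket_41 below 0.004 m and contact force between the fingers and collet_41 below 0.1 N and horizontal distance between collet_33 and pocket_33 below 0.012 m and z of collet_33 in the frame of pocket_33 below 0.004 m and contact force between the fingers and collet_33 below 0.1 N and horizontal distance between collet_26 and pocket_26 below 0.012 m and z of collet_26 in the frame of pocket_26 below 0.004 m and contact force between the fingers and collet_26 below 0.1 N); the robot touches nothing.
It fails at once if a clamping nut is moved by more than 15 mm (distance of any of nut_a, nut_b from where it was at the start of the episode above 0.015 m).
It also fails if it takes over 90 s, if anything falls off the work surface, if the arm or the gripper's body presses on something with over 40 N, if the wrist force passes 120 N, or if a joint passes its speed limit or range.

ROBOT

A 6-joint arm with a two-finger parallel gripper is mounted at the origin on a cart in front of the work surface, level with it; the furniture and walls round the work are solid. World frame = base frame: x ahead of the robot, y to its left, z up, the work surface at z = 0. Lengths are in m, angles in rad, forces in N, time in s.
With the tool pointing down it reaches from about 0.25 to 0.775 m from the base axis. Payload 4 kg.
Tool frame: the origin (TCP) lies on the mounting face of the last link; the fingertips stand 173 mm ahead of it and the grasp point (between the pads) lies env.grip_depth ahead of it (env.grip_depth is the distance from the TCP to the grasp point, in m); y points along the fingers, x is the direction in which the jaws open and shut, and the axes are right-handed (so a half turn about y gives the same grasp; the last joint's range is limited). The gripper opens to 85 mm and grips with 20 to 120 N. Pads are 22 mm wide; open, the fingers measure 114 mm over their backs; the gripper's body (76 mm by 85 mm) begins 54 mm behind the grasp point. The pads swing forward as they close: fully open they stand 13 mm farther back than shut.
Start: joints at [1.162, 0.087, 1.371, -0, 1.684, -0.103], TCP at [0.166, 0.524, 0.405] pointing down, gripper open.
Joint ranges: [-3.1, 3.1], [-0.76, 2.03], [0.27, 2.55], [-1.08, 4.22], [0.17, 2.65], [-2.57, 2.57]. Speed limits (rad/s): [2.79, 2.79, 3.14, 3.14, 3.14, 3.14].

INTERFACE

Orientations are given as a unit quaternion [w, x, y, z].
In Python, from cell import env gives the robot as it stands. The module is installed in compiled form; this text tells all that it offers.
- The arm moves only by the tool step_arm, never from a script. Its argument "targets" is a list of rows, each a list of 7 numbers: the turn, a rotation vector about the tool's x, y, z as a fraction of full scale, then the shift along the tool's x, y, z as a fraction of full scale, then the closure, from -1 (fully open) to 1 (shut), so that 0 is half open. A call has 1 to 12 rows; each row shifts and turns the pose as measured when the row begins, along the tool's axes as they then stand; what a row does not reach is not made up. Full scale, the value 1, is 30 mm for a shift and 0.12 rad for a turn. A row lasts 1/10 s, in which the tool goes at most 50 mm and 8.59 degrees, less where a joint would pass 70% of its speed; a pose out of reach is approached as far as the arm can. A call with a number of a shift or a turn outside -1 to 1 is refused whole. A call with a gripper value outside its range is refused whole. The fingers move at their own pace and stop on an object; "squeeze" is the grip in N (left out, the last holds). Time passes only in rows, so rows that do not move let the fingers close. It gives the time, the measured TCP pose, the force and the opening at its end, in the units of the state.
- env.read_state(): the state, without advancing time (a new reading comes with each control period).
- env.get_image(name): name is "side" or "top"; returns the picture (384x512x3 uint8, red, green, blue); there is no depth.
- env.calibration(name): a dict with "mtx" (3x3 intrinsics, pixels), "world_from_camera" (4x4, takes a point from camera to world coordinates). Camera axes: x right, y up, looking along -z (the intrinsics and any distortion apply to the point x, -y, -z); pixel columns grow to the right and rows downward; lengths in m; the calibration is good to about 2 mm. A picture is of the moment at which its call begins. calibration takes no time and is no camera call.
- env.finish_job(): hands the job in, once; it reports no verdict.
The state is a dict: "time_s": time; "joints": joint angles; "joint_vel": joint speeds; "joint_efforts": joint torques, N m; "tcp_pos": TCP position; "orientation": TCP orientation; "contact_force": force on the tool from outside, world axes, zero at the start; "wrist_torque": the same for the moment, N m; "width": finger opening in m.
Only numpy, scipy, OpenCV 4.12 (cv2) and the standard library are available. Lean on these libraries where they do the work, as an engineer would, in place of code of your own. Each camera call takes 0.05 s, during which the arm holds its last target. There are 200 camera calls.

## Working session

There is one attempt and no reset: what is moved stays moved. The work goes in short steps, Python scripts to look and compute and a tool call to move; the robot and the scene stay as the last step left them, time stands still between calls to the robot, and variables do not carry over. Pictures are saved under pics/ and viewed, about 12 in all and at most 16, crops included, and the job is handed in when it is done.

Besides the shell and the picture viewer there is one more tool, called after "Request:" as name(argument=value, ...), one argument or row to a line, values as JSON. step_arm: Moves the arm, as the interface text tells. Its arguments: {"type":"object","properties":{"targets":{"type":"array"},"squeeze":{"type":"number"}},"required":["targets"]}

```bash
mkdir -p pics; python3 - <<'E'
from cell import env
import cv2,numpy as np
for n in("top","side"):
    cv2.imwrite(f"pics/{n}0.png",env.get_image(n)[:,:,::-1])
    c=env.calibration(n);print(n,np.round(c["mtx"],1).tolist(),np.round(c["world_from_camera"],3).tolist(),c.keys())
print(env.read_state(),env.grip_depth)
E
```

```text
top [[350.6, 0.0, 256.7], [0.0, 350.6, 186.6], [0.0, 0.0, 1.0]] [[0.022, 0.981, -0.194, 0.284], [-1.0, 0.025, 0.016, -0.002], [0.021, 0.194, 0.981, 0.982], [0.0, 0.0, 0.0, 1.0]] dict_keys(['mtx', 'world_from_camera'])
side [[366.8, 0.0, 256.0], [0.0, 366.8, 194.4], [0.0, 0.0, 1.0]] [[0.943, 0.194, -0.272, 0.241], [-0.334, 0.541, -0.772, -0.693], [-0.002, 0.819, 0.574, 0.584], [0.0, 0.0, 0.0, 1.0]] dict_keys(['mtx', 'world_from_camera'])
{'time_s': 0.1, 'joints': array([ 1.16192502e+00,  8.78698409e-02,  1.37210431e+00, -1.82694574e-05,
        1.68356316e+00, -1.03100424e-01]), 'joint_vel': array([-0.00062452, -0.00142409, -0.00451913, -0.00109275, -0.00095264,
        0.00154238]), 'joint_efforts': array([ 1.72085689e-03, -3.53016543e+01, -3.14219928e+01, -1.81792716e-04,
        7.90857972e-03,  2.19445219e-06]), 'tcp_pos': array([0.16553277, 0.52439349, 0.40366137]), 'orientation': array([-0.56996055,  0.57066608,  0.41743165, -0.41861201]), 'contact_force': array([0.65875583, 0.07834273, 0.69568002]), 'wrist_torque': array([-0.05017588, -0.02492249, -0.03691723]), 'width': 0.08505462512989638} 0.1547
```

View pics/top0.png

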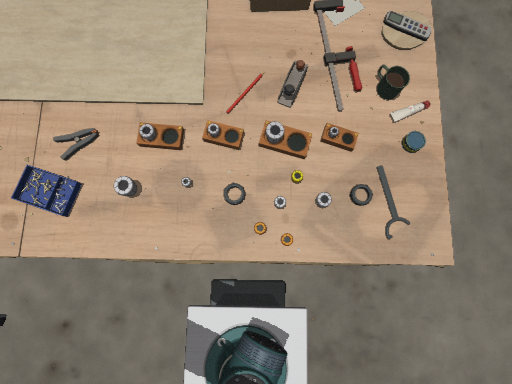

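View pics/side0.png

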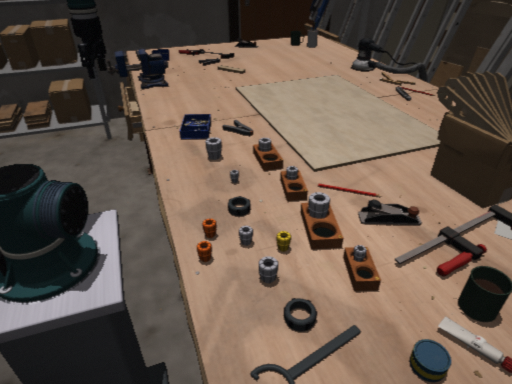

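```bash
cat > h.py <<'E'
import numpy as np,cv2
from cell import env
def ray(n,u,v,z):
    c=env.calibration(n);M=np.array(c["world_from_camera"]);d=np.linalg.inv(c["mtx"])@[u,v,1]
    d=M[:3,:3]@(d*[1,-1,-1]);o=M[:3,3];return o+d*(z-o[2])/d[2]
def proj(n,p):
    c=env.calibration(n);M=np.linalg.inv(c["world_from_camera"]);q=(M@[*p,1])[:3]*[1,-1,-1]
    q=np.array(c["mtx"])@q;return q[:2]/q[2]
E
python3 - <<'E'
import cv2
a=cv2.imread("pics/top0.png")
b=a[112:222,105:375]
cv2.imwrite("pics/topc.png",cv2.resize(b[:,:135],None,fx=5.9,fy=5.4,interpolation=cv2.INTER_CUBIC)) 
x=cv2.resize(b[:,:135],None,fx=5,fy=5,interpolation=cv2.INTER_CUBIC);cv2.imwrite("pics/tl.png",x)
x=cv2.resize(b[:,135:],None,fx=5,fy=5,interpolation=cv2.INTER_CUBIC);cv2.imwrite("pics/tr.png",x)
E
```

```text
(no output)
```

View pics/tl.png

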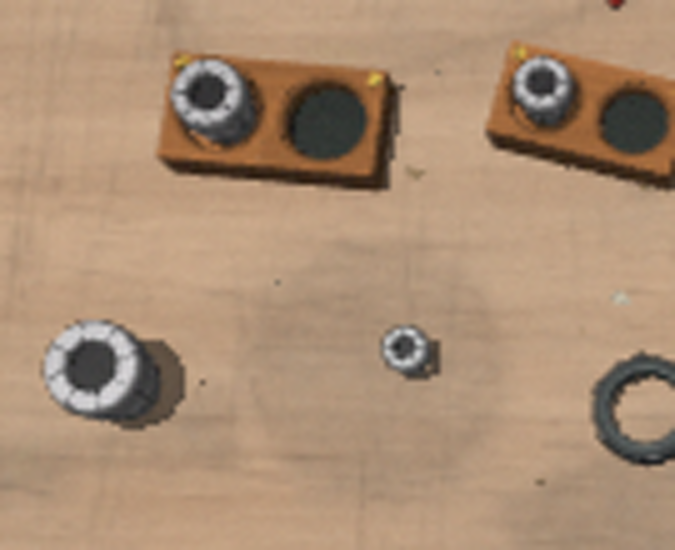

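View pics/tr.png

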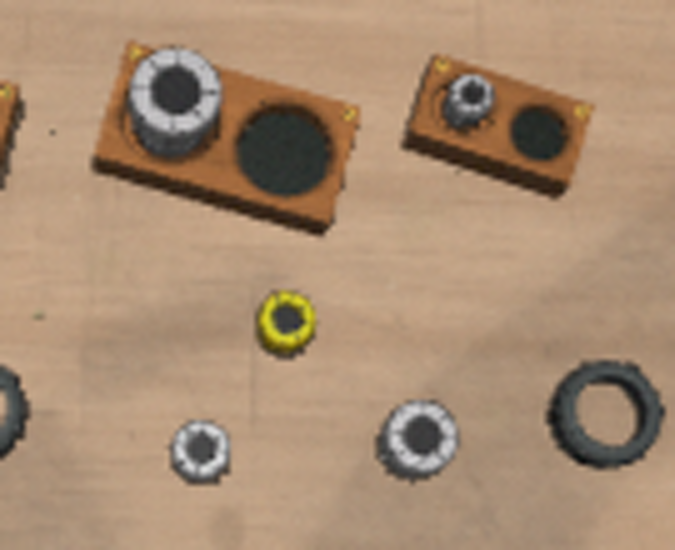

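```bash
python3 - <<'E'
from h import *
P={52:dict(c=(105,91,368,.06),m=(240,284,149),f=(240,175,90,.07),d=68),41:dict(c=(240,422,437,.046),m=(105,325,121),f=(105,207,92,.058),d=59),
33:dict(c=(240,203,448,.04),m=(105,636,121),f=(105,543,83,.054),d=52),26:dict(c=(105,404,347,.034),m=(240,539,132),f=(240,470,94,.05),d=46)}
g=lambda o,x,y:((x+.5)/5-.5+o,(y+.5)/5-.5+112)
for k,p in P.items():
    o,x,y,z=p['c'];C=ray("top",*g(o,x,y),z)
    o,x,y=p['m'];m=ray("top",*g(o,x,y),.03)
    o,x,y,z=p['f'];f=ray("top",*g(o,x,y),z)
    d=f-m;print(k,C[:2].round(4),np.hypot(*C[:2]).round(3),"pocket",m[:2].round(4),np.hypot(*m[:2]).round(3),"dist",np.hypot(*d[:2]).round(4),p['d'],"yaw",np.arctan2(-d[0],d[1]).round(3))
    print("  side px top",proj("side",C).round(1),"mouth",proj("side",m).round(1),"fix",proj("side",f).round(1))
for o,x,y in((105,648,410),(240,606,414)): print("nut",ray("top",*g(o,x,y),.024).round(3))
y=ray("top",*g(240,286,318),.04);print("yel",y.round(3))
im=cv2.imread("pics/side0.png")
t=[cv2.resize(im[130:250,200:300],None,fx=4,fy=4,interpolation=cv2.INTER_CUBIC),cv2.resize(im[180:300,240:390],None,fx=4,fy=4,interpolation=cv2.INTER_CUBIC)]
cv2.imwrite("pics/s.png",cv2.resize(im[130:290,200:390],None,fx=4,fy=3.75,interpolation=cv2.INTER_CUBIC))
E
```

```text
52 [0.4608 0.3393] 0.572 pocket [ 0.6061 -0.1279] 0.619 dist 0.0678 68 yaw -0.278
  side px top [212.9 140.1] mouth [323.4 227.7] fix [319.2 196.9]
41 [ 0.4393 -0.2008] 0.483 pocket [0.6125 0.2324] 0.655 dist 0.0592 59 yaw -0.088
  side px top [267.8 261.6] mouth [269.8 156.1] fix [264.8 139.5]
33 [ 0.4312 -0.0823] 0.439 pocket [0.6176 0.0564] 0.62 dist 0.0525 52 yaw -0.236
  side px top [245.9 228.9] mouth [295.  185.5] fix [291.9 168.1]
26 [0.4819 0.1791] 0.514 pocket [ 0.6205 -0.2743] 0.678 dist 0.0464 46 yaw -0.312
  side px top [234.3 170.9] mouth [364.  270.2] fix [359.7 247.1]
nut [0.452 0.044 0.024]
nut [ 0.459 -0.309  0.024]
yel [ 0.505 -0.128  0.04 ]
```

View pics/s.png

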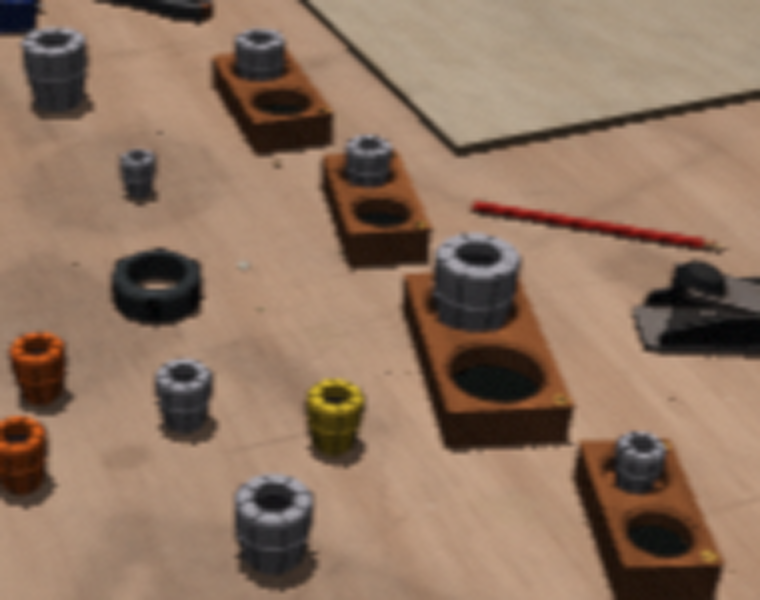

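```bash
cat >> h.py <<'E'
from scipy.spatial.transform import Rotation as R
def plan(p,yaw):
    s=env.read_state();w,x,y,z=s["orientation"];A=R.from_quat([x,y,z,w])
    T=min((R.from_matrix(np.array([[c,a,0],[a,-c,0],[0,0,-1]])) for c,a in((np.cos(yaw),np.sin(yaw)),(-np.cos(yaw),-np.sin(yaw)))),key=lambda T:(A.inv()*T).magnitude())
    d=np.array(p)-s["tcp_pos"]
    print("t",round(s["time_s"],2),"pos",s["tcp_pos"].round(4),"F",s["contact_force"].round(1),"w",round(s["width"],4),"j6",s["joints"][5].round(2))
    print("turn units",((A.inv()*T).as_rotvec()/.12).round(2),"shift now-axes",(A.inv().apply(d)/.03).round(2),"shift after turn",(T.inv().apply(d)/.03).round(2))
E
python3 -c "
from h import *
plan((.461,.339,.33),-.2)"
```

```text
t 0.1 pos [0.1655 0.5244 0.4037] F [0.7 0.1 0.7] w 0.0851 j6 -0.1
turn units [-10.47   9.43   9.41] shift now-axes [ -2.92   2.46 -11.25] shift after turn [10.88  4.1   2.46]
```

```bash
sed -i 's/\[\[c,a,0\],\[a,-c,0\],\[0,0,-1\]\]/[[c,0,-a],[a,0,c],[0,-1,0]]/' h.py
python3 -c "
from h import *
plan((.461,.339,.33),-.2);plan((.461,.339,.33),-.088)"
```

```text
t 0.1 pos [0.1655 0.5244 0.4037] F [0.7 0.1 0.7] w 0.0851 j6 -0.1
turn units [ 1.000e-02  1.221e+01 -1.000e-02] shift now-axes [ -2.92   2.46 -11.25] shift after turn [10.88  2.46 -4.1 ]
t 0.1 pos [0.1655 0.5244 0.4037] F [0.7 0.1 0.7] w 0.0851 j6 -0.1
turn units [ 1.000e-02  1.128e+01 -1.000e-02] shift now-axes [ -2.92   2.46 -11.25] shift after turn [10.35  2.46 -5.29]
```

Request:
step_arm(
  targets=[
    [0,1,0,0,0,0,-1],
    [0,1,0,0,0,0,-1],
    [0,1,0,0,0,0,-1],
    [0,1,0,0,0,0,-1],
    [0,1,0,0,0,0,-1],
    [0,1,0,0,0,0,-1],
    [0,1,0,0,0,0,-1],
    [0,1,0,0,0,0,-1],
    [0,1,0,0,0,0,-1],
    [0,1,0,0,0,0,-1],
    [0,1,0,0,0,0,-1],
    [0,1,0,0,0,0,-1],
  ],
)

```text
time_s: 1.3
tcp_pos: [0.1652, 0.5235, 0.3944]
orientation: [-0.696, 0.709, -0.085, 0.081]
contact_force: [-1.1, 0.3, 0.0]
width: 0.0852
```

```bash
python3 -c "
from h import *
plan((.461,.339,.33),-.2)"
```

```text
t 1.3 pos [0.1652 0.5235 0.3944] F [-1.1  0.3  0. ] w 0.0852 j6 1.4
turn units [ 0.16 -0.29 -0.03] shift now-axes [11.03  2.18 -3.65] shift after turn [10.89  2.15 -4.07]
```

Request:
step_arm(
  targets=[
    [0.16,-0.29,0,0.91,0.16,-0.33,-1],
    [0,0,0,0.91,0.16,-0.33,-1],
    [0,0,0,0.91,0.16,-0.33,-1],
    [0,0,0,0.91,0.16,-0.33,-1],
    [0,0,0,0.91,0.16,-0.33,-1],
    [0,0,0,0.91,0.16,-0.33,-1],
    [0,0,0,0.91,0.16,-0.33,-1],
    [0,0,0,0.91,0.16,-0.33,-1],
    [0,0,0,0.91,0.16,-0.33,-1],
    [0,0,0,0.91,0.16,-0.33,-1],
    [0,0,0,0.91,0.16,-0.33,-1],
    [0,0,0,0.91,0.16,-0.33,-1],
  ],
)

```text
time_s: 2.5
tcp_pos: [0.4688, 0.3356, 0.3255]
orientation: [-0.701, 0.706, -0.073, 0.063]
contact_force: [-0.5, -1.3, 0.8]
width: 0.0857
```

```bash
python3 -c "
from h import *
plan((.461,.339,.205),-.2)"
```

```text
t 2.5 pos [0.4688 0.3356 0.3255] F [-0.5 -1.3  0.8] w 0.0857 j6 0.72
turn units [ 0.07  0.06 -0.1 ] shift now-axes [-0.23  4.02  0.09] shift after turn [-0.28  4.02  0.06]
```

Request:
step_arm(
  targets=[
    [0.07,0.06,-0.1,-0.28,0,0.06,-1],
    [0,0,0,0,0.9,0,-1],
    [0,0,0,0,0.9,0,-1],
    [0,0,0,0,0.9,0,-1],
    [0,0,0,0,0.9,0,-1],
    [0,0,0,0,0,0,-1],
  ],
)

```text
time_s: 3.1
tcp_pos: [0.4609, 0.3373, 0.2117]
orientation: [-0.703, 0.704, -0.074, 0.072]
contact_force: [0.0, -0.1, -0.5]
width: 0.0852
```

```bash
python3 -c "
from h import *
plan((.461,.339,.205),-.2)
cv2.imwrite('pics/a.png',cv2.resize(env.get_image('side')[60:260,100:350,::-1],None,fx=3,fy=3,interpolation=2))"
```

```text
t 3.1 pos [0.4609 0.3373 0.2117] F [ 0.  -0.1 -0.5] w 0.0852 j6 0.74
turn units [ 0.01 -0.05 -0.02] shift now-axes [-0.01  0.22  0.06] shift after turn [-0.01  0.22  0.06]
```

View pics/a.png

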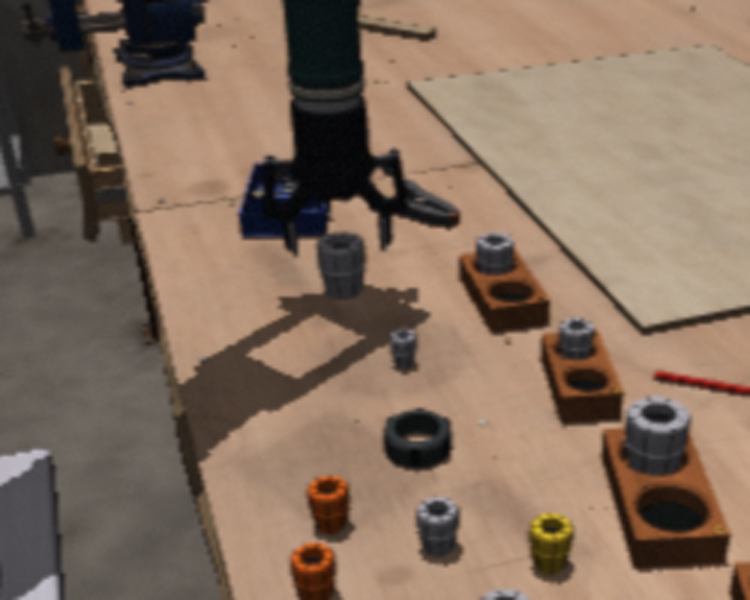

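```bash
python3 -c "
from h import *
for z in(.03,.04,.05,.06):
  print(z,[((proj('side',(.461+s*.05,.335-s*.01,z))-[100,60])*3).round() for s in(-1,1)])"
```

```text
0.03 [array([294., 271.]), array([390., 264.])]
0.04 [array([293., 262.]), array([389., 256.])]
0.05 [array([292., 254.]), array([389., 247.])]
0.06 [array([291., 245.]), array([388., 239.])]
```

Request:
step_arm(
  targets=[
    [0,0,0,0,0.19,0.06,-1],
    [0,0,0,0,-0.03,0,1],
    [0,0,0,0,-0.03,0,1],
    [0,0,0,0,-0.03,0,1],
    [0,0,0,0,-0.03,0,1],
    [0,0,0,0,-0.03,0,1],
    [0,0,0,0,-0.03,0,1],
    [0,0,0,0,-0.03,0,1],
  ],
  squeeze=60,
)

```text
time_s: 3.95
tcp_pos: [0.4624, 0.3412, 0.2202]
orientation: [0.706, -0.701, 0.07, -0.075]
contact_force: [0.9, -0.6, -2.6]
width: 0.0492
```

```bash
python3 -c "
from h import *
plan((.461,.339,.34),-.2)"
```

```text
t 3.95 pos [0.4624 0.3412 0.2202] F [ 0.9 -0.6 -2.6] w 0.0492 j6 0.74
turn units [-0.06 -0.04  0.05] shift now-axes [-0.01 -4.   -0.05] shift after turn [-0.03 -3.99 -0.08]
```

```bash
python3 -c "
from h import *
cv2.imwrite('pics/b.png',cv2.resize(env.get_image('side')[90:210,150:280,::-1],None,fx=5,fy=5,interpolation=2))
plan((.461,.339,.34),-.2)"
```

```text
t 4.0 pos [0.4624 0.3412 0.2202] F [-0.9  0.9 -4.4] w 0.0496 j6 0.74
turn units [-0.06 -0.04  0.05] shift now-axes [-0.01 -3.99 -0.05] shift after turn [-0.03 -3.99 -0.08]
```

View pics/b.png

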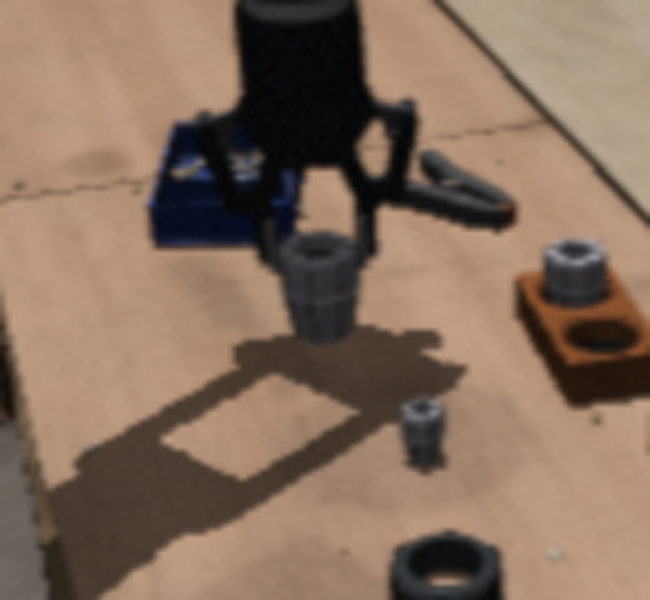

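Request:
step_arm(
  targets=[
    [0,0,0,0,0.12,0,1],
    [0,0,0,0,0,0,1],
    [0,0,0,0,0,0,-0.6],
    [0,0,0,0,0,0,-0.6],
    [0,0,0,0,0,0,-0.6],
  ],
)

```text
time_s: 4.5
tcp_pos: [0.4632, 0.3415, 0.2177]
orientation: [0.706, -0.7, 0.069, -0.076]
contact_force: [-0.4, -0.4, 0.5]
width: 0.0685
```

```bash
python3 -c "
from h import *
plan((.461,.339,.202),-.2)"
```

```text
t 4.5 pos [0.4632 0.3415 0.2177] F [-0.4 -0.4  0.5] w 0.0685 j6 0.74
turn units [-0.08 -0.05  0.07] shift now-axes [-0.06  0.52 -0.1 ] shift after turn [-0.05  0.52 -0.09]
```

Request:
step_arm(
  targets=[
    [-0.08,-0.05,0.07,-0.05,0.52,-0.09,-0.6],
    [0,0,0,0,0,0,-0.6],
    [0,0,0,0,0,0,1],
    [0,0,0,0,0,0,1],
    [0,0,0,0,0,0,1],
    [0,0,0,0,0,0,1],
  ],
)

```text
time_s: 5.1
tcp_pos: [0.4615, 0.3393, 0.2019]
orientation: [0.704, -0.704, 0.07, -0.07]
contact_force: [-0.5, -0.6, 0.2]
width: 0.0501
```

```bash
python3 -c "
from h import *
plan((.461,.339,.35),-.2)"
```

```text
t 5.1 pos [0.4615 0.3393 0.2019] F [-0.5 -0.6  0.2] w 0.0501 j6 0.73
turn units [-0.    0.01  0.01] shift now-axes [-0.01 -4.94 -0.01] shift after turn [-0.02 -4.94 -0.01]
```

Request:
step_arm(
  targets=[
    [0,0,0,0,-0.5,0,1],
    [0,0,0,0,-1,0,1],
    [0,0,0,0,-1,0,1],
    [0,0,0,0,-1,0,1],
    [0,0,0,0,-1,0,1],
    [0,0,0,0,0,0,1],
  ],
)

```text
time_s: 5.7
tcp_pos: [0.4601, 0.3386, 0.3396]
orientation: [-0.701, 0.706, -0.073, 0.067]
contact_force: [1.5, 1.3, -3.5]
width: 0.0504
```

```bash
python3 -c "
from h import *
plan((.606,-.128,.335),-.27)"
```

```text
t 5.7 pos [0.4601 0.3386 0.3396] F [ 1.5  1.3 -3.5] w 0.0504 j6 0.73
turn units [ 0.06  0.59 -0.06] shift now-axes [  7.84   0.2  -14.28] shift after turn [  8.84   0.15 -13.69]
```

Request:
step_arm(
  targets=[
    [0.06,0.3,-0.06,0.3,0,-0.5,1],
    [0,0.29,0,0.57,-0.03,-0.9,1],
    [0,0,0,0.57,-0.03,-0.9,1],
    [0,0,0,0.57,-0.03,-0.9,1],
    [0,0,0,0.57,-0.03,-0.9,1],
    [0,0,0,0.57,-0.03,-0.9,1],
    [0,0,0,0.57,-0.03,-0.9,1],
    [0,0,0,0.57,-0.03,-0.9,1],
    [0,0,0,0.57,-0.03,-0.9,1],
    [0,0,0,0.57,-0.03,-0.9,1],
    [0,0,0,0.57,-0.03,-0.9,1],
    [0,0,0,0.57,-0.03,-0.9,1],
  ],
)

```text
time_s: 6.9
tcp_pos: [0.5663, -0.0233, 0.3264]
orientation: [-0.699, 0.703, -0.104, 0.081]
contact_force: [-0.3, 0.3, -3.6]
width: 0.0502
```

```bash
python3 -c "
from h import *
plan((.606,-.128,.335),-.27)"
```

```text
t 6.9 pos [ 0.5663 -0.0233  0.3264] F [-0.3  0.3 -3.6] w 0.0502 j6 0.12
turn units [ 0.08  0.06 -0.27] shift now-axes [ 2.17 -0.33 -3.03] shift after turn [ 2.2  -0.29 -3.01]
```

Request:
step_arm(
  targets=[
    [0.08,0.06,-0.27,0.7,-0.1,-0.9,1],
    [0,0,0,0.7,-0.1,-0.9,1],
    [0,0,0,0.5,-0.1,-0.8,1],
    [0,0,0,0.3,0,-0.4,1],
    [0,0,0,0,0,0,1],
  ],
)

```text
time_s: 7.4
tcp_pos: [0.6056, -0.1354, 0.3232]
orientation: [0.701, -0.7, 0.103, -0.091]
contact_force: [0.2, 0.7, -3.3]
width: 0.0503
```

```bash
python3 -c "
from h import *
plan((.606,-.128,.213),-.275)"
```

```text
t 7.4 pos [ 0.6056 -0.1354  0.3232] F [ 0.2  0.7 -3.3] w 0.0503 j6 -0.04
turn units [ 0.01 -0.01 -0.13] shift now-axes [0.   3.67 0.24] shift after turn [-0.05  3.67  0.24]
```

Request:
step_arm(
  targets=[
    [0,0,-0.13,-0.05,0,0.24,1],
    [0,0,0,0,0.9,0,1],
    [0,0,0,0,0.9,0,1],
    [0,0,0,0,0.6,0,1],
    [0,0,0,0,0,0,1],
  ],
)

```text
time_s: 7.9
tcp_pos: [0.6046, -0.1187, 0.2471]
orientation: [0.703, -0.699, 0.095, -0.094]
contact_force: [0.2, 0.5, -3.9]
width: 0.0503
```

```bash
python3 -c "
from h import *
plan((.606,-.128,.213),-.275)"
```

```text
t 7.9 pos [ 0.6046 -0.1187  0.2471] F [ 0.2  0.5 -3.9] w 0.0503 j6 -0.02
turn units [-0.04  0.05 -0.02] shift now-axes [ 0.13  1.14 -0.29] shift after turn [ 0.13  1.14 -0.29]
```

Request:
step_arm(
  targets=[
    [-0.04,0.05,-0.02,0.1,0,-0.29,1],
    [0,0,0,0,0,0,1],
  ],
)

```text
time_s: 8.1
tcp_pos: [0.6052, -0.1256, 0.2481]
orientation: [0.701, -0.701, 0.095, -0.096]
contact_force: [0.4, -0.0, -2.2]
width: 0.0503
```

```bash
python3 -c "
from h import *
plan((.606,-.128,.213),-.275)"
```

```text
t 8.1 pos [ 0.6052 -0.1256  0.2481] F [ 0.4 -0.  -2.2] w 0.0503 j6 -0.02
turn units [-0.    0.03  0.01] shift now-axes [ 0.05  1.17 -0.07] shift after turn [ 0.05  1.17 -0.07]
```

Request:
step_arm(
  targets=[
    [0,0,0,0.05,0.6,-0.05,1],
    [0,0,0,0,0.5,0,1],
    [0,0,0,0,0,0,1],
  ],
)

```text
time_s: 8.4
tcp_pos: [0.6078, -0.1273, 0.2193]
orientation: [-0.7, 0.701, -0.092, 0.099]
contact_force: [-0.1, 0.9, -3.8]
width: 0.0503
```

```bash
python3 -c "
from h import *
plan((.606,-.128,.213),-.275)"
```

```text
t 8.4 pos [ 0.6078 -0.1273  0.2193] F [-0.1  0.9 -3.8] w 0.0503 j6 -0.03
turn units [-0.01  0.03  0.08] shift now-axes [-0.05  0.21 -0.04] shift after turn [-0.05  0.21 -0.04]
```

Request:
step_arm(
  targets=[
    [0,0,0.08,0,0.23,0,1],
    [0,0,0,0,0,0,1],
    [0,0,0,0,0,0,1],
  ],
)

```text
time_s: 8.7
tcp_pos: [0.6086, -0.1274, 0.214]
orientation: [0.701, -0.7, 0.095, -0.097]
contact_force: [-0.8, 0.2, -2.7]
width: 0.0504
```

Request:
step_arm(
  targets=[
    [0,0,0,0,0.07,0,1],
    [0,0,0,0,0,0,1],
    [0,0,0,0,0,0,-1],
    [0,0,0,0,0,0,-1],
    [0,0,0,0,0,0,-1],
    [0,0,0,0,0,0,-1],
    [0,0,0,0,-0.8,0,-1],
    [0,0,0,0,-1,0,-1],
    [0,0,0,0,-1,0,-1],
    [0,0,0,0,-0.7,0,-1],
  ],
)

```text
time_s: 9.7
tcp_pos: [0.6081, -0.1275, 0.3207]
orientation: [0.701, -0.7, 0.095, -0.097]
contact_force: [1.1, -0.2, 0.2]
width: 0.0857
```

```bash
python3 -c "
from h import *
plan((.439,-.201,.29),-.2)
plan((.439,-.201,.197),-.2)
cv2.imwrite('pics/c.png',cv2.resize(env.get_image('side')[170:310,210:400,::-1],None,fx=4,fy=4,interpolation=2))"
```

```text
t 9.7 pos [ 0.6081 -0.1275  0.3207] F [ 1.1 -0.2  0.2] w 0.0857 j6 -0.03
turn units [-0.01 -0.6   0.02] shift now-axes [-4.77  1.01 -3.88] shift after turn [-5.04  1.02 -3.52]
t 9.7 pos [ 0.6081 -0.1275  0.3207] F [ 1.1 -0.2  0.2] w 0.0857 j6 -0.03
turn units [-0.01 -0.6   0.02] shift now-axes [-4.78  4.11 -3.88] shift after turn [-5.04  4.12 -3.52]
```

View pics/c.png

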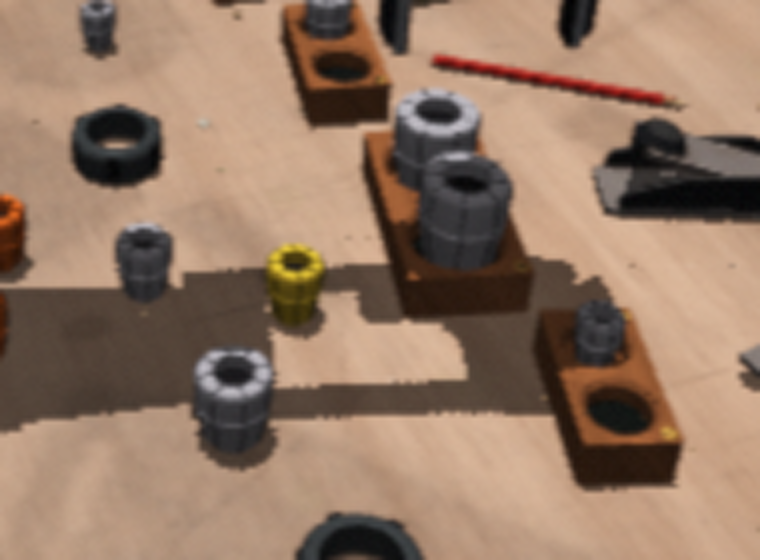

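Request:
step_arm(
  targets=[
    [0,-0.75,0,0,0,0,-1],
    [0,-0.75,0,-0.5,0.1,-0.3,-1],
    [0,0,0,-0.85,0.1,-0.48,-1],
    [0,0,0,-0.85,0.1,-0.48,-1],
    [0,0,0,-0.85,0.1,-0.48,-1],
    [0,0,0,-0.85,0.1,-0.48,-1],
    [0,0,0,-0.85,0.1,-0.48,-1],
    [0,0,0,-0.4,0,-0.3,-1],
    [0,0,0,0,0,0,-1],
  ],
)

```text
time_s: 10.65
tcp_pos: [0.442, -0.2045, 0.3035]
orientation: [-0.706, 0.707, -0.023, 0.035]
contact_force: [0.4, -0.2, -0.2]
width: 0.0852
```

```bash
python3 -c "
from h import *
plan((.439,-.201,.197),-.1)"
```

```text
t 10.65 pos [ 0.442  -0.2045  0.3035] F [ 0.4 -0.2 -0.2] w 0.0852 j6 -0.47
turn units [0.02 0.15 0.15] shift now-axes [-0.17  3.55  0.12] shift after turn [-0.11  3.55  0.11]
```

Request:
step_arm(
  targets=[
    [0.02,0.15,0.15,-0.11,0,0.11,-1],
    [0,0,0,0,0.9,0,-1],
    [0,0,0,0,0.9,0,-1],
    [0,0,0,0,0.9,0,-1],
    [0,0,0,0,0,0,-1],
  ],
)

```text
time_s: 11.15
tcp_pos: [0.4437, -0.1991, 0.2229]
orientation: [0.706, -0.706, 0.034, -0.037]
contact_force: [0.0, 0.4, -0.4]
width: 0.0859
```

```bash
python3 -c "
from h import *
plan((.439,-.201,.197),-.1)"
```

```text
t 11.15 pos [ 0.4437 -0.1991  0.2229] F [ 0.   0.4 -0.4] w 0.0859 j6 -0.44
turn units [-0.   -0.01  0.04] shift now-axes [-0.15  0.86 -0.08] shift after turn [-0.15  0.86 -0.08]
```

Request:
step_arm(
  targets=[
    [0,0,0.04,-0.15,0.5,-0.08,-1],
    [0,0,0,0,0.36,0,-1],
    [0,0,0,0,0,0,-0.3],
    [0,0,0,0,0,0,-0.3],
  ],
)

```text
time_s: 11.55
tcp_pos: [0.4415, -0.2009, 0.1981]
orientation: [-0.706, 0.707, -0.034, 0.036]
contact_force: [-0.4, -0.2, 0.2]
width: 0.0588
```

```bash
python3 -c "
from h import *
plan((.439,-.201,.197),-.1)"
```

```text
t 11.55 pos [ 0.4415 -0.2009  0.1981] F [-0.4 -0.2  0.2] w 0.0588 j6 -0.45
turn units [0.01 0.01 0.03] shift now-axes [-0.08  0.04 -0.01] shift after turn [-0.08  0.04 -0.01]
```

Close and lift.

Request:
step_arm(
  targets=[
    [0,0,0,-0.08,0.03,0,-0.3],
    [0,0,0,0,0,0,1],
    [0,0,0,0,0,0,1],
    [0,0,0,0,0,0,1],
    [0,0,0,0,0,0,1],
  ],
)

```text
time_s: 12.05
tcp_pos: [0.4394, -0.2011, 0.1992]
orientation: [-0.705, 0.707, -0.033, 0.038]
contact_force: [0.8, -0.5, -1.8]
width: 0.0388
```

Request:
step_arm(
  targets=[
    [0,0,0,0,-0.5,0,1],
    [0,0,0,0,-1,0,1],
    [0,0,0,0,-1,0,1],
    [0,0,0,0,-1,0,1],
    [0,0,0,0,-1,0,1],
    [0,0,0,0,0,0,1],
  ],
)

```text
time_s: 12.65
tcp_pos: [0.4374, -0.2001, 0.3345]
orientation: [0.707, -0.706, 0.036, -0.035]
contact_force: [0.8, -0.4, -2.3]
width: 0.0386
```

```bash
python3 -c "
from h import *
plan((.6125,.2324,.33),-.1)"
```

```text
t 12.65 pos [ 0.4374 -0.2001  0.3345] F [ 0.8 -0.4 -2.3] w 0.0386 j6 -0.45
turn units [-0.01  0.   -0.01] shift now-axes [ 4.37  0.17 14.93] shift after turn [ 4.37  0.15 14.93]
```

Request:
step_arm(
  targets=[
    [0,0,0,0.15,0,0.5,1],
    [0,0,0,0.28,0,0.95,1],
    [0,0,0,0.28,-0.03,0.95,1],
    [0,0,0,0.28,-0.03,0.95,1],
    [0,0,0,0.28,-0.03,0.95,1],
    [0,0,0,0.28,-0.03,0.95,1],
    [0,0,0,0.28,-0.03,0.95,1],
    [0,0,0,0.28,-0.03,0.95,1],
    [0,0,0,0.28,-0.03,0.95,1],
    [0,0,0,0.28,-0.03,0.95,1],
    [0,0,0,0.28,-0.03,0.95,1],
    [0,0,0,0.28,-0.03,0.95,1],
  ],
)

```text
time_s: 13.85
tcp_pos: [0.5676, 0.1259, 0.3186]
orientation: [0.706, -0.705, 0.05, -0.027]
contact_force: [0.6, 0.2, -1.4]
width: 0.0387
```

```bash
python3 -c "
from h import *
plan((.6125,.2324,.33),-.1)"
```

```text
t 13.85 pos [0.5676 0.1259 0.3186] F [ 0.6  0.2 -1.4] w 0.0387 j6 0.23
turn units [ 0.   -0.07 -0.27] shift now-axes [ 1.09 -0.42  3.69] shift after turn [ 1.13 -0.38  3.68]
```

Request:
step_arm(
  targets=[
    [0,-0.07,-0.27,0.3,-0.1,0.95,1],
    [0,0,0,0.3,-0.1,0.95,1],
    [0,0,0,0.25,-0.1,0.9,1],
    [0,0,0,0.2,-0.05,0.5,1],
    [0,0,0,0,0,0,1],
    [0,0,0,0,0,0,1],
  ],
)

```text
time_s: 14.45
tcp_pos: [0.6091, 0.2289, 0.3119]
orientation: [-0.704, 0.708, -0.041, 0.026]
contact_force: [-0.2, 0.5, -1.9]
width: 0.0386
```

```bash
python3 -c "
from h import *
plan((.6125,.2324,.211),-.09)"
```

```text
t 14.45 pos [0.6091 0.2289 0.3119] F [-0.2  0.5 -1.9] w 0.0386 j6 0.37
turn units [ 0.05 -0.04 -0.17] shift now-axes [0.17 3.36 0.15] shift after turn [0.1  3.36 0.13]
```

Request:
step_arm(
  targets=[
    [0.05,-0.04,-0.17,0.1,0,0.13,1],
    [0,0,0,0,0.9,0,1],
    [0,0,0,0,0.9,0,1],
    [0,0,0,0,0.3,0,1],
    [0,0,0,0,0,0,1],
  ],
)

```text
time_s: 14.95
tcp_pos: [0.6122, 0.2285, 0.2459]
orientation: [-0.706, 0.707, -0.032, 0.034]
contact_force: [-0.3, -0.0, -2.6]
width: 0.0388
```

```bash
python3 -c "
from h import *
plan((.6125,.2324,.211),-.09)"
```

```text
t 14.95 pos [0.6122 0.2285 0.2459] F [-0.3 -0.  -2.6] w 0.0388 j6 0.37
turn units [ 0.01 -0.03  0.02] shift now-axes [-0.01  1.16  0.13] shift after turn [-0.    1.16  0.13]
```

Request:
step_arm(
  targets=[
    [0,0,0,0,0.5,0.13,1],
    [0,0,0,0,0.5,0,1],
    [0,0,0,0,0,0,1],
    [0,0,0,0,0,0,1],
  ],
)

```text
time_s: 15.35
tcp_pos: [0.6136, 0.2321, 0.2165]
orientation: [0.706, -0.706, 0.031, -0.036]
contact_force: [-0.7, -0.0, -1.4]
width: 0.0385
```

```bash
python3 -c "
from h import *
plan((.6125,.2324,.210),-.09)"
```

```text
t 15.35 pos [0.6136 0.2321 0.2165] F [-0.7 -0.  -1.4] w 0.0385 j6 0.37
turn units [-0.   -0.04  0.06] shift now-axes [-0.04  0.22  0.01] shift after turn [-0.04  0.22  0.01]
```

Request:
step_arm(
  targets=[
    [0,0,0.06,-0.04,0.25,0,1],
    [0,0,0,0,0,0,1],
    [0,0,0,0,0,0,1],
  ],
)

```text
time_s: 15.65
tcp_pos: [0.6137, 0.2328, 0.2125]
orientation: [0.707, -0.705, 0.031, -0.036]
contact_force: [-0.5, -0.5, -1.6]
width: 0.0386
```

Request:
step_arm(
  targets=[
    [0,0,0,0,0.1,0,1],
    [0,0,0,0,0,0,1],
    [0,0,0,0,0,0,-1],
    [0,0,0,0,0,0,-1],
    [0,0,0,0,0,0,-1],
    [0,0,0,0,0,0,-1],
    [0,0,0,0,0,0,-1],
    [0,0,0,0,-0.8,0,-1],
    [0,0,0,0,-1,0,-1],
    [0,0,0,0,-1,0,-1],
    [0,0,0,0,-0.3,0,-1],
  ],
)

```text
time_s: 16.75
tcp_pos: [0.6128, 0.2325, 0.3032]
orientation: [0.707, -0.706, 0.033, -0.034]
contact_force: [0.4, -0.2, 0.6]
width: 0.0855
```

```bash
python3 -c "
from h import *
plan((.431,-.082,.1935),-.25)"
```

```text
t 16.75 pos [0.6128 0.2325 0.3032] F [ 0.4 -0.2  0.6] w 0.0855 j6 0.37
turn units [-0.02  1.3   0.02] shift now-axes [ -5.05   3.62 -11.02] shift after turn [ -3.28   3.66 -11.66]
```

```bash
python3 -c "
from h import *
plan((.482,.179,.1905),-.28)"
```

```text
t 16.75 pos [0.6128 0.2325 0.3032] F [ 0.4 -0.2  0.6] w 0.0855 j6 0.37
turn units [-0.02  1.55  0.02] shift now-axes [-4.18  3.74 -2.2 ] shift after turn [-3.7   3.76 -2.92]
```

Request:
step_arm(
  targets=[
    [0,0.8,0,0,0,0,-1],
    [0,0.75,0,-0.4,0,-0.3,-1],
    [0,0,0,-0.8,0,-0.65,-1],
    [0,0,0,-0.8,0,-0.65,-1],
    [0,0,0,-0.8,0,-0.65,-1],
    [0,0,0,-0.8,0,-0.6,-1],
    [0,0,0,0,0,0,-1],
    [0,0,0,0,0,0,-1],
  ],
)

```text
time_s: 17.55
tcp_pos: [0.4804, 0.1779, 0.2972]
orientation: [0.7, -0.699, 0.102, -0.102]
contact_force: [-0.4, 0.2, -0.4]
width: 0.0854
```

```bash
python3 -c "
from h import *
plan((.482,.179,.1905),-.28)"
```

```text
t 17.55 pos [0.4804 0.1779 0.2972] F [-0.4  0.2 -0.4] w 0.0854 j6 0.53
turn units [-0.01 -0.07 -0.  ] shift now-axes [0.04 3.56 0.05] shift after turn [0.04 3.56 0.05]
```

Request:
step_arm(
  targets=[
    [0,-0.07,0,0.04,0.5,0.05,-0.5],
    [0,0,0,0,0.9,0,-0.5],
    [0,0,0,0,0.9,0,-0.5],
    [0,0,0,0,0.5,0,-0.5],
    [0,0,0,0,0,0,-0.5],
    [0,0,0,0,0,0,-0.5],
  ],
)

```text
time_s: 18.15
tcp_pos: [0.4877, 0.1809, 0.2107]
orientation: [0.702, -0.699, 0.097, -0.1]
contact_force: [0.1, -0.5, -0.5]
width: 0.064
```

```bash
python3 -c "
from h import *
plan((.482,.179,.1905),-.28)"
```

```text
t 18.15 pos [0.4877 0.1809 0.2107] F [ 0.1 -0.5 -0.5] w 0.064 j6 0.52
turn units [-0.04  0.    0.04] shift now-axes [-0.17  0.67 -0.12] shift after turn [-0.16  0.67 -0.11]
```

Request:
step_arm(
  targets=[
    [-0.04,0,0.04,-0.16,0.3,-0.11,-0.5],
    [0,0,0,0,0.35,0,-0.5],
    [0,0,0,0,0,0,-0.5],
    [0,0,0,0,0,0,-0.2],
  ],
)

```text
time_s: 18.55
tcp_pos: [0.4835, 0.1794, 0.1921]
orientation: [0.701, -0.7, 0.097, -0.1]
contact_force: [0.4, 0.5, -0.8]
width: 0.0517
```

```bash
python3 -c "
from h import *
plan((.482,.179,.1905),-.28)"
```

```text
t 18.55 pos [0.4835 0.1794 0.1921] F [ 0.4  0.5 -0.8] w 0.0517 j6 0.53
turn units [-0.02  0.    0.03] shift now-axes [-0.05  0.05 -0.03] shift after turn [-0.05  0.05 -0.03]
```

Request:
step_arm(
  targets=[
    [0,0,0,-0.05,0.03,-0.03,-0.2],
    [0,0,0,0,0,0,1],
    [0,0,0,0,0,0,1],
    [0,0,0,0,0,0,1],
    [0,0,0,0,0,0,1],
    [0,0,0,0,0,0,1],
  ],
  squeeze=45,
)

```text
time_s: 19.15
tcp_pos: [0.4821, 0.1791, 0.1927]
orientation: [0.701, -0.699, 0.096, -0.101]
contact_force: [-0.9, -0.0, -0.3]
width: 0.0239
```

Request:
step_arm(
  targets=[
    [0,0,0,0,-0.5,0,1],
    [0,0,0,0,-1,0,1],
    [0,0,0,0,-1,0,1],
    [0,0,0,0,-1,0,1],
    [0,0,0,0,-1,0,1],
    [0,0,0,0,0,0,1],
  ],
)

```text
time_s: 19.75
tcp_pos: [0.4804, 0.1787, 0.3295]
orientation: [-0.7, 0.7, -0.099, 0.099]
contact_force: [0.9, 0.9, -0.5]
width: 0.0238
```

```bash
python3 -c "
from h import *
plan((.6205,-.2743,.33),-.3)"
```

```text
t 19.75 pos [0.4804 0.1787 0.3295] F [ 0.9  0.9 -0.5] w 0.0238 j6 0.53
turn units [0.   0.17 0.  ] shift now-axes [ 8.660e+00 -1.000e-02 -1.322e+01] shift after turn [  8.92  -0.02 -13.04]
```

Request:
step_arm(
  targets=[
    [0,0.17,0,0.3,0,-0.45,1],
    [0,0,0,0.6,0,-0.88,1],
    [0,0,0,0.6,-0.05,-0.88,1],
    [0,0,0,0.6,-0.05,-0.88,1],
    [0,0,0,0.6,-0.05,-0.88,1],
    [0,0,0,0.6,-0.05,-0.88,1],
    [0,0,0,0.6,-0.05,-0.88,1],
    [0,0,0,0.6,-0.05,-0.88,1],
    [0,0,0,0.6,-0.05,-0.88,1],
    [0,0,0,0.6,-0.05,-0.88,1],
    [0,0,0,0.6,-0.05,-0.88,1],
    [0,0,0,0.6,-0.05,-0.88,1],
  ],
)

```text
time_s: 20.95
tcp_pos: [0.5902, -0.1817, 0.3272]
orientation: [0.701, -0.698, 0.11, -0.096]
contact_force: [0.6, 0.4, -0.4]
width: 0.0236
```

```bash
python3 -c "
from h import *
plan((.6205,-.2743,.33),-.3)"
```

```text
t 20.95 pos [ 0.5902 -0.1817  0.3272] F [ 0.6  0.4 -0.4] w 0.0236 j6 -0.1
turn units [-0.    0.06 -0.17] shift now-axes [ 1.85 -0.13 -2.67] shift after turn [ 1.88 -0.09 -2.65]
```

Request:
step_arm(
  targets=[
    [0,0.06,-0.17,0.65,-0.05,-0.9,1],
    [0,0,0,0.65,-0.05,-0.9,1],
    [0,0,0,0.5,-0.05,-0.6,1],
    [0,0,0,0,0,0,1],
    [0,0,0,0,0,0,1],
  ],
)

```text
time_s: 21.45
tcp_pos: [0.621, -0.2744, 0.3205]
orientation: [0.7, -0.698, 0.112, -0.103]
contact_force: [0.0, 0.5, -1.4]
width: 0.0243
```

```bash
python3 -c "
from h import *
plan((.6205,-.2743,.2095),-.3)"
```

```text
t 21.45 pos [ 0.621  -0.2744  0.3205] F [ 0.   0.5 -1.4] w 0.0243 j6 -0.19
turn units [-0.02 -0.05 -0.1 ] shift now-axes [ 0.03  3.7  -0.01] shift after turn [-0.02  3.7  -0.  ]
```

Request:
step_arm(
  targets=[
    [0,-0.05,-0.1,0,0.4,0,1],
    [0,0,0,0,0.9,0,1],
    [0,0,0,0,0.9,0,1],
    [0,0,0,0,0.2,0,1],
    [0,0,0,0,0,0,1],
  ],
)

```text
time_s: 21.95
tcp_pos: [0.6199, -0.2689, 0.2446]
orientation: [0.701, -0.698, 0.105, -0.103]
contact_force: [0.5, -1.0, -0.5]
width: 0.0237
```

```bash
python3 -c "
from h import *
plan((.6205,-.2743,.2095),-.3)"
```

```text
t 21.95 pos [ 0.6199 -0.2689  0.2446] F [ 0.5 -1.  -0.5] w 0.0237 j6 -0.2
turn units [-0.04  0.04 -0.03] shift now-axes [ 0.08  1.17 -0.17] shift after turn [ 0.07  1.17 -0.17]
```

Request:
step_arm(
  targets=[
    [-0.04,0.04,-0.03,0.07,0.4,-0.17,1],
    [0,0,0,0,0.4,0,1],
    [0,0,0,0,0.1,0,1],
    [0,0,0,0,0,0,1],
  ],
)

```text
time_s: 22.35
tcp_pos: [0.6213, -0.2741, 0.2188]
orientation: [-0.698, 0.7, -0.104, 0.107]
contact_force: [0.2, -0.1, 0.0]
width: 0.0241
```

```bash
python3 -c "
from h import *
plan((.6205,-.2743,.2085),-.3)"
```

```text
t 22.35 pos [ 0.6213 -0.2741  0.2188] F [ 0.2 -0.1  0. ] w 0.0241 j6 -0.2
turn units [0.01 0.01 0.04] shift now-axes [-0.02  0.34 -0.01] shift after turn [-0.02  0.34 -0.01]
```

Request:
step_arm(
  targets=[
    [0,0,0,0,0.25,0,1],
    [0,0,0,0,0.1,0,1],
    [0,0,0,0,0,0,1],
  ],
)

```text
time_s: 22.65
tcp_pos: [0.6217, -0.2745, 0.2088]
orientation: [-0.698, 0.7, -0.103, 0.108]
contact_force: [0.4, 0.4, 0.1]
width: 0.0241
```

Open and rise.

Request:
step_arm(
  targets=[
    [0,0,0,0,0,0,-1],
    [0,0,0,0,0,0,-1],
    [0,0,0,0,0,0,-1],
    [0,0,0,0,0,0,-1],
    [0,0,0,0,0,0,-1],
    [0,0,0,0,-0.8,0,-1],
    [0,0,0,0,-1,0,-1],
    [0,0,0,0,-1,0,-1],
    [0,0,0,0,-0.5,0,-1],
  ],
)

```text
time_s: 23.55
tcp_pos: [0.6206, -0.2738, 0.308]
orientation: [-0.699, 0.7, -0.105, 0.106]
contact_force: [-0.3, 0.0, 0.1]
width: 0.0852
```

```bash
python3 -c "
from h import *
plan((.431,-.082,.1935),-.25)
cv2.imwrite('pics/d.png',cv2.resize(env.get_image('side')[110:300,190:400,::-1],None,fx=3.5,fy=3.15,interpolation=2))"
```

```text
t 23.55 pos [ 0.6206 -0.2738  0.308 ] F [-0.3  0.   0.1] w 0.0852 j6 -0.2
turn units [ 0.01 -0.41  0.01] shift now-axes [-7.93  3.8   4.25] shift after turn [-7.7   3.82  4.63]
```

View pics/d.png

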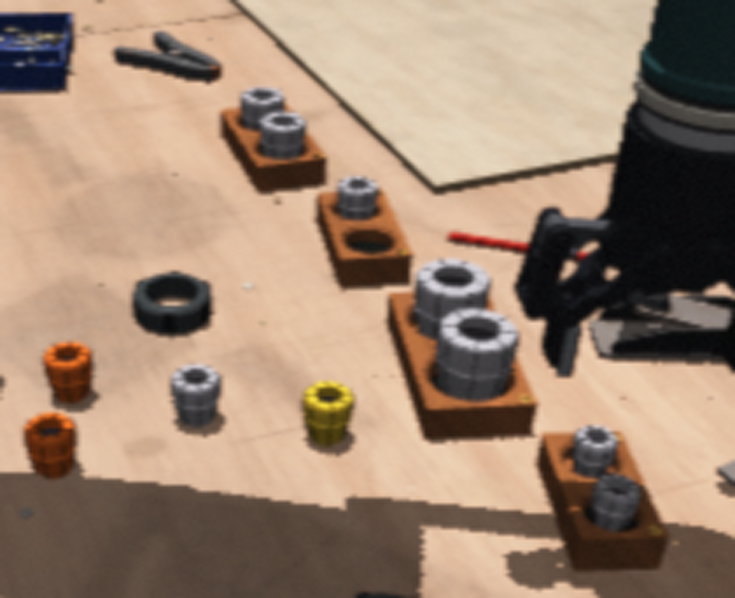

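Request:
step_arm(
  targets=[
    [0,-0.41,0,-0.4,0,0.25,-0.4],
    [0,0,0,-0.85,0,0.5,-0.4],
    [0,0,0,-0.85,0,0.5,-0.4],
    [0,0,0,-0.85,0,0.5,-0.4],
    [0,0,0,-0.85,0,0.5,-0.4],
    [0,0,0,-0.85,0,0.5,-0.4],
    [0,0,0,-0.85,0,0.5,-0.4],
    [0,0,0,-0.85,0,0.5,-0.4],
    [0,0,0,-0.85,0,0.5,-0.4],
    [0,0,0,-0.3,0,0.2,-0.4],
    [0,0,0,0,0,0,-0.4],
    [0,0,0,0,0,0,-0.4],
  ],
)

```text
time_s: 24.8
tcp_pos: [0.4272, -0.0823, 0.2973]
orientation: [-0.702, 0.702, -0.09, 0.086]
contact_force: [-0.0, 0.2, -0.2]
width: 0.0593
```

```bash
python3 -c "
from h import *
plan((.431,-.082,.1935),-.25)
for p in((260,228),(287,239)):print(ray('top',*p,.04))"
```

```text
t 24.8 pos [ 0.4272 -0.0823  0.2973] F [-0.   0.2 -0.2] w 0.0593 j6 -0.07
turn units [ 0.01  0.01 -0.05] shift now-axes [0.14 3.46 0.05] shift after turn [0.12 3.46 0.04]
[ 0.35732847 -0.02876151  0.04      ]
[ 0.32979235 -0.10132688  0.04      ]
```

Request:
step_arm(
  targets=[
    [0,0,-0.05,0.12,0.5,0.04,-0.4],
    [0,0,0,0,0.9,0,-0.4],
    [0,0,0,0,0.9,0,-0.4],
    [0,0,0,0,0.4,0,-0.4],
    [0,0,0,0,0,0,-0.4],
    [0,0,0,0,0,0,-0.4],
  ],
)

```text
time_s: 25.4
tcp_pos: [0.4369, -0.0874, 0.2144]
orientation: [-0.7, 0.703, -0.087, 0.091]
contact_force: [0.1, 0.0, -0.0]
width: 0.0597
```

```bash
python3 -c "
from h import *
plan((.431,-.082,.1935),-.25)"
```

```text
t 25.4 pos [ 0.4369 -0.0874  0.2144] F [ 0.1  0.  -0. ] w 0.0597 j6 -0.07
turn units [ 0.03 -0.03  0.05] shift now-axes [-0.24  0.7   0.13] shift after turn [-0.23  0.7   0.12]
```

Request:
step_arm(
  targets=[
    [0.03,-0.03,0.05,-0.23,0.3,0.12,-0.4],
    [0,0,0,0,0.35,0,-0.4],
    [0,0,0,0,0,0,-0.4],
  ],
)

```text
time_s: 25.7
tcp_pos: [0.4322, -0.0827, 0.1954]
orientation: [0.702, -0.702, 0.087, -0.09]
contact_force: [-0.2, -0.3, -0.7]
width: 0.0596
```

```bash
python3 -c "
from h import *
plan((.431,-.082,.1935),-.25)"
```

```text
t 25.7 pos [ 0.4322 -0.0827  0.1954] F [-0.2 -0.3 -0.7] w 0.0596 j6 -0.07
turn units [-0.   -0.    0.03] shift now-axes [-0.04  0.06  0.01] shift after turn [-0.04  0.06  0.01]
```

Request:
step_arm(
  targets=[
    [0,0,0,-0.04,0.04,0,-0.2],
    [0,0,0,0,0,0,1],
    [0,0,0,0,0,0,1],
    [0,0,0,0,0,0,1],
    [0,0,0,0,0,0,1],
    [0,0,0,0,0,0,1],
  ],
  squeeze=50,
)

```text
time_s: 26.3
tcp_pos: [0.4311, -0.0823, 0.1949]
orientation: [-0.701, 0.702, -0.086, 0.09]
contact_force: [0.4, -0.1, -1.4]
width: 0.0304
```

Request:
step_arm(
  targets=[
    [0,0,0,0,-0.5,0,1],
    [0,0,0,0,-1,0,1],
    [0,0,0,0,-1,0,1],
    [0,0,0,0,-1,0,1],
    [0,0,0,0,-1,0,1],
    [0,0,0,0,0,0,1],
  ],
)

```text
time_s: 26.9
tcp_pos: [0.4295, -0.0819, 0.3318]
orientation: [0.702, -0.701, 0.089, -0.088]
contact_force: [0.6, 0.7, -1.1]
width: 0.031
```

```bash
python3 -c "
from h import *
plan((.6176,.0564,.33),-.24)"
```

```text
t 26.9 pos [ 0.4295 -0.0819  0.3318] F [ 0.6  0.7 -1.1] w 0.031 j6 -0.07
turn units [-0.01 -0.08 -0.01] shift now-axes [4.93 0.06 6.02] shift after turn [5.   0.06 5.97]
```

Request:
step_arm(
  targets=[
    [0,-0.08,0,0.35,0,0.42,1],
    [0,0,0,0.7,-0.03,0.85,1],
    [0,0,0,0.7,-0.03,0.85,1],
    [0,0,0,0.7,-0.03,0.85,1],
    [0,0,0,0.7,-0.03,0.85,1],
    [0,0,0,0.7,-0.03,0.85,1],
    [0,0,0,0.7,-0.03,0.85,1],
    [0,0,0,0.35,0,0.4,1],
    [0,0,0,0,0,0,1],
    [0,0,0,0,0,0,1],
  ],
)

```text
time_s: 27.9
tcp_pos: [0.6193, 0.0606, 0.3195]
orientation: [-0.701, 0.703, -0.093, 0.078]
contact_force: [-0.8, -0.8, -1.3]
width: 0.0306
```

```bash
python3 -c "
from h import *
plan((.6176,.0564,.2085),-.24)"
```

```text
t 27.9 pos [0.6193 0.0606 0.3195] F [-0.8 -0.8 -1.3] w 0.0306 j6 0.25
turn units [ 0.04 -0.02 -0.18] shift now-axes [ 0.06  3.7  -0.13] shift after turn [-0.02  3.7  -0.15]
```

Request:
step_arm(
  targets=[
    [0.04,-0.02,-0.18,0,0.4,-0.15,1],
    [0,0,0,0,0.9,0,1],
    [0,0,0,0,0.9,0,1],
    [0,0,0,0,0.2,0,1],
    [0,0,0,0,0,0,1],
  ],
)

```text
time_s: 28.4
tcp_pos: [0.6142, 0.0526, 0.2441]
orientation: [-0.701, 0.703, -0.087, 0.085]
contact_force: [-0.2, -0.6, -0.5]
width: 0.0307
```

```bash
python3 -c "
from h import *
plan((.6176,.0564,.2085),-.24)"
```

```text
t 28.4 pos [0.6142 0.0526 0.2441] F [-0.2 -0.6 -0.5] w 0.0307 j6 0.24
turn units [ 0.02 -0.03 -0.02] shift now-axes [0.08 1.19 0.15] shift after turn [0.08 1.19 0.15]
```

Request:
step_arm(
  targets=[
    [0.02,-0.03,-0.02,0.08,0.4,0.15,1],
    [0,0,0,0,0.4,0,1],
    [0,0,0,0,0.1,0,1],
    [0,0,0,0,0,0,1],
  ],
)

```text
time_s: 28.8
tcp_pos: [0.6184, 0.0561, 0.2185]
orientation: [0.702, -0.702, 0.083, -0.087]
contact_force: [-0.1, 0.2, -1.2]
width: 0.0308
```

```bash
python3 -c "
from h import *
plan((.6176,.0564,.2085),-.24)"
```

```text
t 28.8 pos [0.6184 0.0561 0.2185] F [-0.1  0.2 -1.2] w 0.0308 j6 0.24
turn units [-0.01 -0.01  0.05] shift now-axes [-0.03  0.33  0.  ] shift after turn [-0.03  0.33  0.  ]
```

Request:
step_arm(
  targets=[
    [0,0,0.05,-0.03,0.25,0,1],
    [0,0,0,0,0.1,0,1],
    [0,0,0,0,0,0,1],
  ],
)

```text
time_s: 29.1
tcp_pos: [0.618, 0.0565, 0.2089]
orientation: [0.703, -0.701, 0.084, -0.085]
contact_force: [-0.4, -0.4, 0.5]
width: 0.0311
```

Request:
step_arm(
  targets=[
    [0,0,0,0,0,0,-1],
    [0,0,0,0,0,0,-1],
    [0,0,0,0,0,0,-1],
    [0,0,0,0,0,0,-1],
    [0,0,0,0,0,0,-1],
    [0,0,0,0,-0.8,0,-1],
    [0,0,0,0,-1,0,-1],
    [0,0,0,0,-1,0,-1],
    [0,0,0,0,-1,0,-1],
  ],
)

```text
time_s: 30.0
tcp_pos: [0.6169, 0.0562, 0.3208]
orientation: [0.702, -0.702, 0.088, -0.082]
contact_force: [0.9, 0.2, 0.9]
width: 0.0853
```

Request:
step_arm(
  targets=[
    [0,0,0,-0.5,0,0,-1],
    [0,0,0,-1,0,0,-1],
    [0,0,0,-1,0,0,-1],
    [0,0,0,-1,0,0,-1],
    [0,0,0,-1,0,0,-1],
    [0,0,0,-1,0,0,-1],
    [0,0,0,-1,0,0,-1],
    [0,0,0,0,0,0,-1],
    [0,0,0,0,0,0,-1],
  ],
)

```text
time_s: 30.9
tcp_pos: [0.422, 0.1037, 0.3291]
orientation: [0.703, -0.701, 0.081, -0.089]
contact_force: [0.4, 0.1, -0.4]
width: 0.0858
```

```bash
python3 -c "
from h import *
s=env.read_state();print(s['time_s'],s['tcp_pos'],s['contact_force'])
cv2.imwrite('pics/e.png',cv2.resize(env.get_image('side')[130:290,240:400,::-1],None,fx=3.7,fy=3.7,interpolation=2))
cv2.imwrite('pics/f.png',cv2.resize(env.get_image('top')[112:222,125:375,::-1],None,fx=3.2,fy=3.2,interpolation=2))"
```

```text
30.9 [0.42204734 0.10368063 0.32908123] [ 0.42625114  0.11637071 -0.42591115]
```

View pics/e.png

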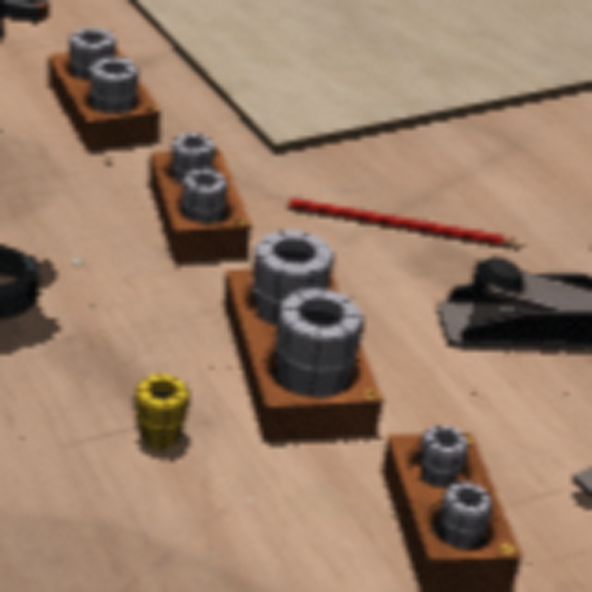

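View pics/f.png

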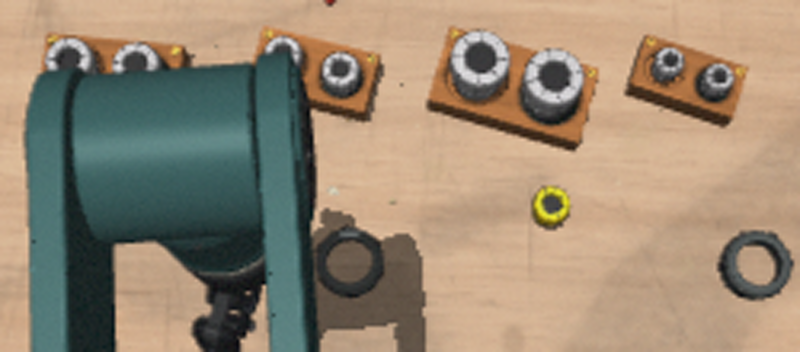

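```bash
python3 -c "
from h import *
P={52:((.6061,-.1279),.07,(320,313),(554,83)),41:((.6125,.2324),.058,(114,71),(136,61)),33:((.6176,.0564),.054,(205,184),(341,72)),26:((.6205,-.2743),.05,(467,497),(719,80))}
for k,(p,z,s,t) in P.items():
  T=ray('top',t[0]/3.2+125-.35,t[1]/3.2+112-.35,z)
  S=ray('side',s[0]/3.7+240-.35,s[1]/3.7+130-.35,z)
  print(k,'top err mm',((T[:2]-p)*1e3).round(1),'side err',((S[:2]-p)*1e3).round(1))
"
```

```text
52 top err mm [-2.5  1.5] side err [ 1.9 -0.9]
41 top err mm [4.8 0.8] side err [-0.6 -5.4]
33 top err mm [-3.7  0.3] side err [-3.9 -5.6]
26 top err mm [-2.9  0.2] side err [-0.9 -2. ]
```

```bash
python3 -c "
from cell import env
print(env.finish_job())"
```

```text
the job is handed in; nothing more can be done
None
```

All four collets are in their own pockets, released and standing upright, and the job was handed in at about 31 s of the 90 s. `finish_job` gives no verdict, so the result rests on my own checks.

- **Regrip:** My first grip on collet_52 was too high on its collar, so I set it back down and gripped it again deeper. The other three went first time.
- **Positions:** In the last two pictures each collet's top lies within about 6–7 mm of where it should be for a collet seated on its pocket's axis. The limit is 12 mm.
- **Where the views disagree:** The top and side views differ by up to about 8 mm, most for collet_41, which the arm partly hid from above. I took this as reading error.
- **Seating:** None of the collets looks raised or tilted; I judged this by eye and from where their tops lie. I did not measure the tilt.
- **Nuts and look-alikes:** Both nuts and the yellow look-alike appear unmoved, judged by eye. The two orange ones were outside the last pictures. I never went for any of these, and saw no sign of touching them.
- **Robot:** The arm was clear of everything at hand-in. The largest force I read was about 4 N, the weight of collet_52.

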